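# Weigh a filter cartridge and seat it by weight

### The job

Stand the copper cartridge gently on the empty pan of the balance, let go of it and let the beam come to rest to see whether it is heavier or lighter than the brass reference weight. Then seat it upright in the red sleeve if it is heavier, or in the blue sleeve if it is lighter: push it down against the drag until it bottoms, finish with a firm steady push of about 16 N for half a second (never over 22 N), and leave it standing there. Leave the fittings and tools on the bench alone.

Things in the scene. Friction and masses are not known exactly. Their poses are not given: they have to be found in the camera images.
- cart_mid (a point): centre, half-way up, of the copper filter cartridge: an upright cylinder 32 mm in diameter and 130 mm tall with a brass band 30 mm above its foot; straight sides from 4 to 120 mm above the foot, chamfered foot, tapered top; z is its long axis, pointing up. It stands on the bench (z = 0). Its mass is hidden, 185 to 318 g. Grip it about 30 mm above this centre so that the fingers stay clear of the sleeve it is pushed into
- pan: centre of the upper face of the balance's empty weighing pan, a flat steel disc 72 mm in diameter with a rim 1 mm high. It stays level; it goes up and down by 17 mm either way of 105 mm above the bench as the beam tips, and yields softly until the beam meets its stop. The pan is delicate: no more than 15 N on it
- beam (a joint): tilt of the balance beam (rad), an aluminium bar along the balance's y axis with the weighing pan at its -y end and the brass reference weight of 250 g on the pan at its +y end. 0 is level, positive means that the weighing pan has sunk (its load is heavier than the reference), negative that it has risen (empty, or a lighter load). Stops at -0.12 and +0.12; 5 g of difference tilt it by 0.07, settling in 1 to 3 s. A red pointer rises from its middle before a white plate
- balance: the balance's grey base, 90 x 170 mm, fixed; origin at the centre of its underside, y along the beam, weighing pan at y = -140 mm, reference weight at y = +140 mm (its top up to 170 mm above the bench)
- sleeve_red: red sleeve for a heavy cartridge, fixed upright on a dark steel foot 76 mm across; origin at the centre of its underside, z up along the bore; 100 mm tall, bore 38 mm and slippery, outside 45 mm, the upper 8 mm flared to 48 mm inside
- mouth_red (a point): centre of the red sleeve's mouth, level with its rim, 100 mm above the bench
- pad_red: grey plug inside the red sleeve; origin at the centre of its upper face, on which the cartridge's foot comes to stand. It starts 11 to 41 mm below the rim, 9 to 13 mm above its stop, and drags with about 5 N (it stays where it is pushed) until it meets a rubber stop, stiffness about 10 N/mm. The depth of the stop is different each time, between 24 and 50 mm below the rim, and cannot be seen: feel for it
- sleeve_blue: blue sleeve for a light cartridge, otherwise the same as the red one
- mouth_blue (a point): centre of the blue sleeve's mouth, level with its rim, 100 mm above the bench
- pad_blue: grey plug inside the blue sleeve; the same as that in the red one, with a stop depth of its own, 24 to 50 mm below the rim
- nut: brass hexagon nut, 25 mm across and 16 mm tall, loose bystander; origin at the centre of its underside
- coupling: copper tube coupling standing on end, 36 mm across and 34 mm tall, loose bystander; origin at the centre of its underside
- elbow: copper elbow, 22 mm tube, about 60 x 70 mm, loose bystander; origin on its underside near the bend
- wrench: steel wrench lying on the left of the bench, bystander
- screwdriver: screwdriver lying on the right of the bench, bystander
- valve: small brass ball valve with a red lever, 60 mm long, bystander; origin at its underside
There are look-alikes about, which are no part of the job. What is shaped like the part that bears cart_mid but black, pink or turquoise is not meant.

How it is judged:
On the way, in this order (a step that is already met when the one before it is completed fails the run):
1. the cartridge stands on the weighing pan, let go of, with the beam at rest (contact force between cart and pan above 1.2 N and contact force between the fingers and cart below 0.05 N and horizontal distance between cart_mid and pan below 0.03 m and angle between cart_mid's own z axis and vertical below 0.1 rad and velocity of joint beam between -0.06 and 0.06 rad/s), for 0.4 s.
2. the cartridge is pushed down on the plug at the bottom of a sleeve with more than 12 N (((contact force between cart and pad_red above 12 N and distance of pad_red from where it was at the start of the episode above 0.008 m) or (contact force between cart and pad_blue above 12 N and distance of pad_blue from where it was at the start of the episode above 0.008 m))), for 0.2 s.
At the end, for the whole second after the job is handed in: The cartridge stands at rest and upright (within 0.12 rad), within 6 mm of the bore's axis, on the plug of the red sleeve if it is heavier than 250 g or of the blue one if lighter (within 8 g of 250 g either will do), the plug pushed down at least 8 mm from where it started (((horizontal distance between cart_mid and mouth_red below 0.006 m and distance of pad_red from where it was at the start of the episode above 0.008 m and contact force between cart and pad_red above 2.3725 N) or (horizontal distance between cart_mid and mouth_blue below 0.006 m and distance of pad_blue from where it was at the start of the episode above 0.008 m and contact force between cart and pad_blue between 1.2 and 2.5325 N)) and angle between cart_mid's own z axis and vertical below 0.12 rad and linear speed of cart below 0.02 m/s); the robot touches nothing.
It fails at once if the weighing pan is loaded with more than 15 N (contact force between pan and anything else above 15 N).
It fails at once if the cartridge is pushed on a plug with more than 22 N (contact force between cart and pad_red above 22 N or contact force between cart and pad_blue above 22 N).
It fails at once if a sleeve or the balance base is hit with more than 25 N (contact force between any of sleeve_red, sleeve_blue, balance and anything else above 25 N).
It fails at once if a fitting or tool on the bench is moved by more than 20 mm (distance of any of nut, coupling, elbow, wrench, screwdriver, valve from where it was at the start of the episode above 0.02 m).
It also fails if it takes over 61 s, if anything falls off the work surface, if the arm or the gripper's body presses on something with over 40 N, if the wrist force passes 120 N, or if a joint passes its speed limit or range.

### The arm

A 7-joint arm with a two-finger parallel gripper is mounted at the origin on the work surface. World frame = base frame: x ahead of the robot, y to its left, z up, the work surface at z = 0. Lengths are in m, angles in rad, forces in N, time in s.
With the tool pointing down it reaches from about 0.4 to 0.85 m from the base axis. Payload 4.5 kg.
Tool frame: the origin (TCP) lies midway between the tips of the shut fingers; the grasp point (between the pads) lies 19 mm behind it; z points along the fingers, y is the line along which they close (so a half turn about z gives the same grasp; the last joint's range is limited). The gripper opens to 88 mm and grips with 3 to 60 N. Pads are 18 mm wide; open, the fingers measure 123 mm over their backs; the gripper's body (75 mm by 187 mm) begins 45 mm behind the grasp point.
Start: joints at [1.289, 0.689, -0.195, 1.565, 0.157, 0.902, -0.215], TCP at [0.194, -0.594, 0.239] pointing down, gripper open.
Joint ranges: [-3.01, 3.01], [-0.46, 2.08], [-1.47, 1.51], [0.13, 2.56], [-1, 4.14], [0.04, 2.09], [-2.66, 2.66]. Speed limits (rad/s): [2.57, 2.57, 3.14, 3.14, 3.14, 3.14, 3.14].

### API

Orientations are given as a unit quaternion [x, y, z, w].
In Python, from plant import r gives the robot as it stands.
- The arm moves only by the tool carry_out, never from a script. Its argument "plan" is a list of rows, each an object with "rot": the turn, a rotation vector about the tool's x, y, z in rad, a list of three; "xyz": the shift along the tool's x, y, z in m, a list of three; "grip": the closure in counts, from 0 (fully open) to 255 (shut). In form: [{"rot": [wx, wy, wz], "xyz": [dx, dy, dz], "grip": grip}, ...]. A call has 1 to 8 rows; each row is the pose to reach, as a shift and turn from the pose commanded when the call began, along the tool's axes at that moment; what a row does not reach only later rows make up. A row lasts 1/12 s, in which the tool goes at most 41.7 mm and 7.16 degrees, less where a joint would pass 70% of its speed; a pose out of reach is approached as far as the arm can. A call with a gripper value outside its range is refused whole. The fingers move at their own pace and stop on an object; "squeeze" is the grip in N (left out, the last holds). Time passes only in rows, so rows that repeat a pose let the fingers close. It gives the time, the measured TCP pose, the force, the opening and the grip force at its end, in the units of the state.
- r.get_state(): the state, without advancing time (a new reading comes with each control period).
- r.snapshot(name): name is "side" or "top"; returns the picture (384x512x3 uint8, red, green, blue); there is no depth.
- r.camera_params(name): a dict with "fx", "fy", "cx", "cy" (pixels), "position" and "attitude" of the camera in the world. Camera axes: x right, y down, z forward; pixel columns grow to the right and rows downward; lengths in m; the calibration is good to about 2 mm. A picture is of the moment at which its call begins. camera_params takes no time and is no camera call.
- r.finish_job(): hands the job in; it is judged then, once.
The state is a dict: "clock": time; "q": joint angles; "qd": joint speeds; "joint_torque": joint torques, N m; "tool_pos": TCP position; "eef_rot": TCP orientation; "contact_force": force on the tool from outside, world axes, zero at the start; "moment": the same for the moment, N m; "opening": opening from 0.0 (shut) to 1.0 (fully open); "finger_force": force on a finger pad.
Only numpy, scipy, OpenCV 4.12 (cv2) and the standard library are available. Lean on these libraries where they do the work, as an engineer would, in place of code of your own. Each camera call takes 0.05 s, during which the arm holds its last target. There are 200 camera calls.

## Working session

There is one attempt and no reset: what is moved stays moved. The work goes in short steps, Python scripts to look and compute and a tool call to move; the robot and the scene stay as the last step left them, time stands still between calls to the robot, and variables do not carry over. Pictures are saved under pics/ and viewed, at most 10 in all, crops included, and the job is handed in when it is done.

Besides the shell and the picture viewer there is one more tool, called after "Call:" in YAML: its name, and indented under it one key for each argument. carry_out: Moves the arm, as the interface text tells. Its arguments: {"type":"object","properties":{"plan":{"type":"array"},"squeeze":{"type":"number"}},"required":["plan"]}

```bash
ls; mkdir -p pics
python3 - <<'E'
from plant import r
import cv2
for n in("side","top"):
    im=r.snapshot(n); cv2.imwrite(f"pics/{n}0.png",cv2.resize(im[:,:,::-1],(800,600),interpolation=cv2.INTER_CUBIC))
    cv2.imwrite(f"pics/{n}0_raw.png",im[:,:,::-1])
    print(n,r.camera_params(n))
s=r.get_state();print(s)
E
```

```text
pics
side {'fx': 424.6496644700261, 'fy': 424.6496644700261, 'cx': 250.1041175952218, 'cy': 198.16890572698946, 'position': array([ 0.32918946, -0.79465188,  0.80912809]), 'attitude': array([ 0.90512284, -0.10984833,  0.05326039, -0.40724602])}
top {'fx': 461.67276212182014, 'fy': 461.67276212182014, 'cx': 262.54622020060395, 'cy': 193.50785948554926, 'position': array([ 0.30839275, -0.02852623,  1.51283641]), 'attitude': array([-0.70282931,  0.70774   , -0.04832263,  0.05291492])}
{'clock': 0.1, 'q': array([ 1.28882138,  0.68989062, -0.19454945,  1.56622975,  0.15731261,
        0.90252558, -0.21511299]), 'qd': array([-3.42677501e-05,  1.60055172e-03,  8.73539355e-04, -3.34965641e-03,
        8.19868220e-04, -2.52461625e-03,  1.44766449e-04]), 'joint_torque': array([-2.48964418e-03, -5.28503323e+01, -1.27157271e+00, -1.53835666e+01,
       -5.26488782e-02,  2.01349707e-03,  4.40550423e-05]), 'tool_pos': array([ 0.1938876 , -0.59356465,  0.23799966]), 'eef_rot': array([ 9.87554027e-01,  1.57277955e-01, -1.87741259e-04, -8.07960653e-04]), 'contact_force': array([ 0.58102757, -0.30568544, -0.33871246]), 'moment': array([-0.03928014, -0.02746599, -0.03381505]), 'finger_force': 0.0, 'opening': 1.0024294841394452}
```

View pics/side0.png

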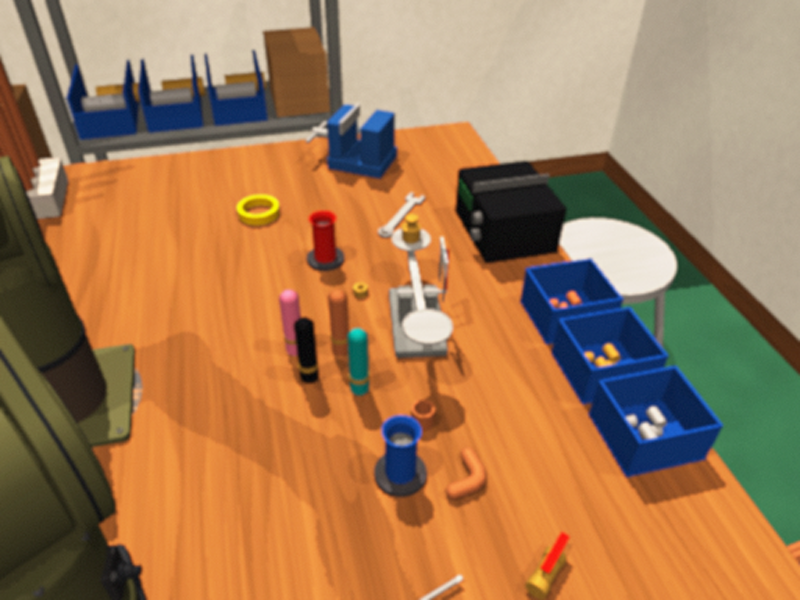

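View pics/top0.png

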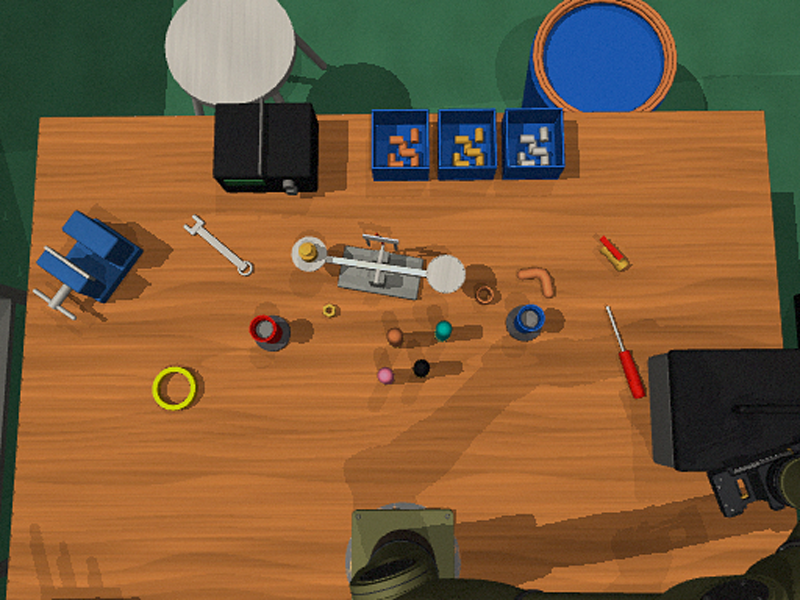

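The copper, pink, black and turquoise cylinders are all candidates. In the side view they sit at (339,320), (290,320), (305,350) and (358,360); in the top view at (395,337), (385,376), (421,368) and (443,329). Only the one at (339,320) side / (395,337) top is copper, so I'll confirm it in enlarged crops.

Run:
```python
import cv2
a=cv2.imread("pics/top0_raw.png")[150:225,150:360]   # 210x75
b=cv2.imread("pics/side0_raw.png")[125:325,170:320]
cv2.imwrite("pics/topc.png",cv2.resize(a,None,fx=3.8,fy=3.8,interpolation=cv2.INTER_CUBIC))
cv2.imwrite("pics/sidec.png",cv2.resize(b,None,fx=3,fy=3,interpolation=cv2.INTER_CUBIC))
```

```text
(no output)
```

View pics/topc.png

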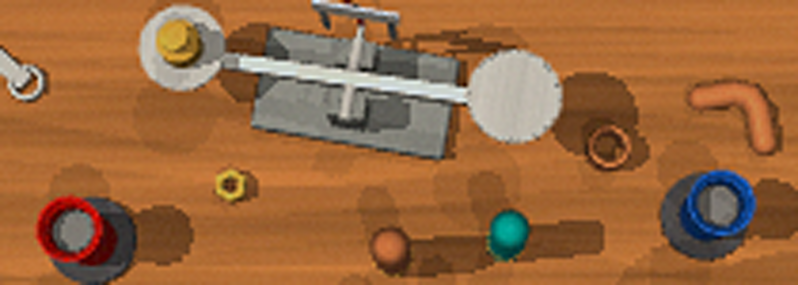

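View pics/sidec.png

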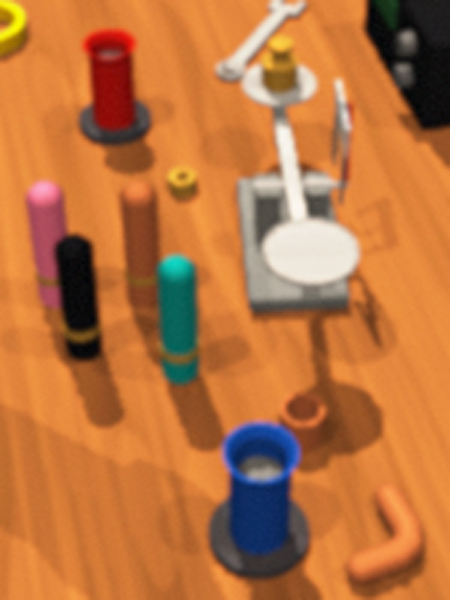

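The crops show the copper cartridge at topc (390,248) / sidec (140,245), with its brass band, and turquoise at (509,234). The mouths are at red (71,229)/(110,43) and blue (721,204)/(261,452). The pan is at (515,96)/(311,252).

```bash
cat > h.py <<'E'
import numpy as np
from plant import r
from scipy.spatial.transform import Rotation as R
def ray(n,p):
    c=r.camera_params(n); d=np.array([(p[0]-c['cx'])/c['fx'],(p[1]-c['cy'])/c['fy'],1])
    return np.array(c['position']),R.from_quat(c['attitude']).apply(d)
def at(n,p,z):
    o,d=ray(n,p); return o+d*(z-o[2])/d[2]
def tri(pt,ps):
    (a,u),(b,v)=ray("top",pt),ray("side",ps)
    s=np.linalg.lstsq(np.c_[u,-v],b-a,rcond=None)[0]; return a+s[0]*u,b+s[1]*v
def goto(pos,rv=None):
    "shift in tool axes from the current pose"
    s=r.get_state(); return R.from_quat(s['eef_rot']).inv().apply(np.array(pos)-s['tool_pos'])
E
python3 - <<'E'
from h import *
np.set_printoptions(precision=4,suppress=True)
T=lambda u,v:(150+u/3.8-.4,150+v/3.8-.4); S=lambda u,v:(170+u/3-.33,125+v/3-.33)
for n,t,s,z in [("red",(71,229),(110,43),.1),("blue",(721,204),(261,452),.1),("pan",(515,96),(311,252),.122),("refpan",(180,47),(280,83),.088),("cart",(390,248),(139,192),.122),("teal",(509,234),(177,266),.122)]:
    a,b=tri(T(*t),S(*s)); print(n,a,b,"| top@z",at("top",T(*t),z)[:2],"side@z",at("side",S(*s),z)[:2])
for n,p in [("pink",(385,376)),("black",(421,368)),("nut",(329,310)),("coup",(484,294))]:
    print(n,at("top",(p[0]/1.5625,p[1]/1.5625),.12 if n[0] in"pb" else .02)[:2])
print("cart band centre side z~.03",at("side",S(142.5,282),.03)[:2])
E
```

```text
red [0.4635 0.2707 0.1003] [0.4655 0.2705 0.1005] | top@z [0.4635 0.2707] side@z [0.4656 0.2712]
blue [ 0.4803 -0.2565  0.0984] [ 0.4828 -0.2567  0.0987] | top@z [ 0.4801 -0.2562] side@z [ 0.4825 -0.2577]
pan [ 0.5666 -0.0897  0.1199] [ 0.5672 -0.0898  0.12  ] | top@z [ 0.5662 -0.0896] side@z [ 0.5665 -0.0918]
refpan [0.6168 0.1867 0.0844] [0.6183 0.1865 0.0847] | top@z [0.616  0.1862] side@z [0.617 0.182]
cart [0.444  0.0115 0.1228] [0.4475 0.0112 0.1231] | top@z [0.4441 0.0115] side@z [0.4477 0.0125]
teal [ 0.4545 -0.0833  0.1225] [ 0.4599 -0.0837  0.1231] | top@z [ 0.4546 -0.0833] side@z [ 0.4601 -0.0826]
pink [0.3667 0.0293]
black [ 0.3815 -0.04  ]
nut [0.509  0.1503]
coup [ 0.5403 -0.174 ]
cart band centre side z~.03 [ 0.4441 -0.0001]
```

Call:
carry_out:
  plan:
    - {"rot": [0,0,-0.384],"xyz": [0.428,-0.498,-0.02],"grip": 0}
    - {"rot": [0,0,-0.384],"xyz": [0.428,-0.498,-0.02],"grip": 0}
    - {"rot": [0,0,-0.384],"xyz": [0.428,-0.498,-0.02],"grip": 0}
    - {"rot": [0,0,-0.384],"xyz": [0.428,-0.498,-0.02],"grip": 0}
    - {"rot": [0,0,-0.384],"xyz": [0.428,-0.498,-0.02],"grip": 0}
    - {"rot": [0,0,-0.384],"xyz": [0.428,-0.498,-0.02],"grip": 0}
    - {"rot": [0,0,-0.384],"xyz": [0.428,-0.498,-0.02],"grip": 0}
    - {"rot": [0,0,-0.384],"xyz": [0.428,-0.498,-0.02],"grip": 0}
  squeeze: 20

```text
clock: 0.77
tool_pos: [0.3222, -0.2846, 0.2488]
eef_rot: [0.939, 0.343, -0.0, -0.0]
contact_force: [0.0, 0.2, -0.2]
opening: 1.0
finger_force: 0.0
```

```bash
cat >> h.py <<'E'
def plan(pos,yaw=-50):
    s=r.get_state(); q=R.from_quat(s['eef_rot']); y=np.radians(yaw)
    Y=np.array([np.cos(y),np.sin(y),0]); Z=np.array([0,0,-1.]); X=np.cross(Y,Z)
    t=R.from_matrix(np.c_[X,Y,Z])
    np.set_printoptions(precision=4,suppress=True)
    print("t",s['clock'],"tcp",s['tool_pos'],"F",s['contact_force'],"op",s['opening'],"ff",s['finger_force'])
    print("xyz",q.inv().apply(np.array(pos)-s['tool_pos']),"rot",(q.inv()*t).as_rotvec(),"q",s['q'])
E
python3 -c "
from h import *
plan([.446,.0115,.25])"
```

```text
t 0.7667 tcp [ 0.3222 -0.2846  0.2488] F [ 0.0341  0.1585 -0.192 ] op 1.0004188663634006 ff 0.0
xyz [ 0.2853 -0.1469 -0.0011] rot [-0.0003  0.      0.0012] q [ 0.8239  0.4365 -0.301   2.1065  0.215   0.6273 -0.4969]
```

Call:
carry_out:
  plan:
    - {"rot": [0,0,0],"xyz": [0.285,-0.147,0],"grip": 0}
    - {"rot": [0,0,0],"xyz": [0.285,-0.147,0],"grip": 0}
    - {"rot": [0,0,0],"xyz": [0.285,-0.147,0],"grip": 0}
    - {"rot": [0,0,0],"xyz": [0.285,-0.147,0],"grip": 0}
    - {"rot": [0,0,0],"xyz": [0.285,-0.147,0],"grip": 0}
    - {"rot": [0,0,0],"xyz": [0.285,-0.147,0],"grip": 0}
    - {"rot": [0,0,0],"xyz": [0.285,-0.147,0],"grip": 0}
    - {"rot": [0,0,0],"xyz": [0.285,-0.147,0],"grip": 0}

```text
clock: 1.43
tool_pos: [0.4465, 0.0138, 0.2489]
eef_rot: [0.939, 0.345, 0.001, -0.001]
contact_force: [0.0, 0.5, -0.2]
opening: 1.003
finger_force: 0.0
```

```bash
python3 -c "
from h import *
import cv2
plan([.446,.0115,.25])
cv2.imwrite('pics/side1_raw.png',r.snapshot('side')[:,:,::-1])
a=cv2.imread('pics/side1_raw.png')[110:310,150:320]
cv2.imwrite('pics/side1.png',cv2.resize(a,None,fx=3,fy=3,interpolation=cv2.INTER_CUBIC))"
```

```text
t 1.4333 tcp [0.4465 0.0138 0.2489] F [ 0.0136  0.4795 -0.1625] op 1.0033084729788302 ff 0.0
xyz [-0.0019  0.0014 -0.0011] rot [-0.0005 -0.002   0.0056] q [ 0.0545  0.4541 -0.2754  2.0645  0.1972  0.6459 -1.2193]
```

View pics/side1.png

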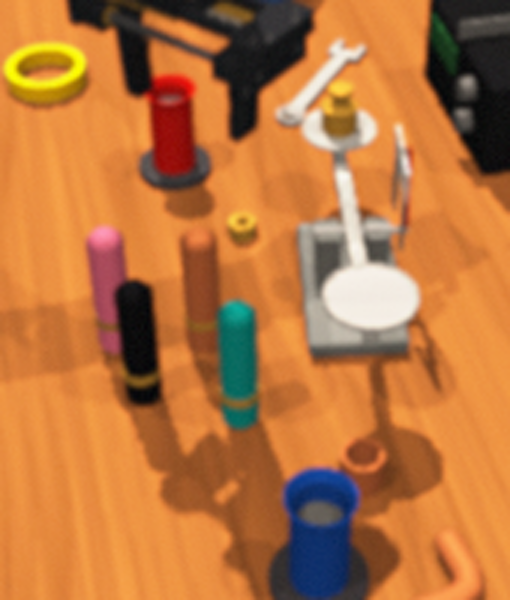

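The fingertips at (138,90) and (243,130) straddle the copper cartridge's axis, clear of the look-alikes. Descending.

Call:
carry_out:
  plan:
    - {"rot": [0,0,0],"xyz": [-0.001,0.001,0.04],"grip": 0}
    - {"rot": [0,0,0],"xyz": [-0.001,0.001,0.08],"grip": 0}
    - {"rot": [0,0,0],"xyz": [-0.001,0.001,0.12],"grip": 0}
    - {"rot": [0,0,0],"xyz": [-0.001,0.001,0.15],"grip": 0}
    - {"rot": [0,0,0],"xyz": [-0.001,0.001,0.173],"grip": 0}
    - {"rot": [0,0,0],"xyz": [-0.001,0.001,0.173],"grip": 0}

```text
clock: 1.98
tool_pos: [0.4429, 0.0079, 0.0723]
eef_rot: [0.939, 0.343, -0.004, -0.001]
contact_force: [0.6, 0.6, 0.7]
opening: 0.999
finger_force: 0.0
```

```bash
python3 -c "
from h import *
import cv2
plan([.446,.0115,.076])
cv2.imwrite('pics/side2_raw.png',r.snapshot('side')[:,:,::-1])
a=cv2.imread('pics/side2_raw.png')[120:270,140:300]
cv2.imwrite('pics/side2.png',cv2.resize(a,None,fx=3.8,fy=3.8,interpolation=cv2.INTER_CUBIC))"
```

```text
t 1.9833 tcp [0.4429 0.0079 0.0723] F [0.5933 0.6451 0.7121] op 0.9988849553194314 ff 0.0
xyz [ 0.0046 -0.0007 -0.0037] rot [-0.0037  0.0064  0.0027] q [-0.081   0.7948 -0.0669  2.2263  0.3584  0.1376 -1.3536]
```

View pics/side2.png

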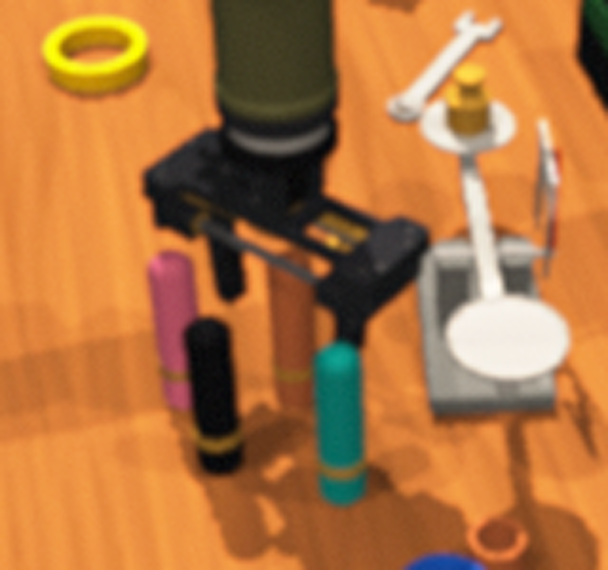

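The copper cartridge stands between the fingers at (292,330), clear of turquoise at (340,420). I'll let the arm settle before closing.

Call:
carry_out:
  plan:
    - {"rot": [0,0,0],"xyz": [0,0,0],"grip": 0}
    - {"rot": [0,0,0],"xyz": [0,0,0],"grip": 0}
    - {"rot": [0,0,0],"xyz": [0,0,0],"grip": 0}

```text
clock: 2.28
tool_pos: [0.4463, 0.008, 0.0774]
eef_rot: [0.939, 0.343, 0.002, 0.0]
contact_force: [0.8, -0.9, 0.3]
opening: 0.999
finger_force: 0.0
```

```bash
python3 -c "
from h import *
plan([.446,.0115,.076])"
```

```text
t 2.2833 tcp [0.4463 0.008  0.0774] F [ 0.7846 -0.8835  0.3   ] op 0.9988154612240635 ff 0.0
xyz [ 0.002  -0.0028  0.0014] rot [ 0.0016 -0.0026  0.0012] q [-0.0782  0.7835 -0.0696  2.2245  0.3578  0.1405 -1.3535]
```

Call:
carry_out:
  plan:
    - {"rot": [0,0,0],"xyz": [0.002,-0.002,0.0],"grip": 0}
    - {"rot": [0,0,0],"xyz": [0.002,-0.002,0.0],"grip": 130}
    - {"rot": [0,0,0],"xyz": [0.002,-0.002,0.0],"grip": 255}
    - {"rot": [0,0,0],"xyz": [0.002,-0.002,0.0],"grip": 255}
    - {"rot": [0,0,0],"xyz": [0.002,-0.002,0.0],"grip": 255}
    - {"rot": [0,0,0],"xyz": [0.002,-0.002,0.0],"grip": 255}
    - {"rot": [0,0,0],"xyz": [0.002,-0.002,0.0],"grip": 255}
    - {"rot": [0,0,0],"xyz": [0.002,-0.002,0.0],"grip": 255}
  squeeze: 40

```text
clock: 2.95
tool_pos: [0.4455, 0.0109, 0.0758]
eef_rot: [0.939, 0.343, -0.0, 0.0]
contact_force: [-0.1, -0.5, -1.2]
opening: 0.498
finger_force: 0.0
```

```bash
python3 -c "
from h import *
plan([.446,.0115,.25])"
```

```text
t 2.95 tcp [0.4455 0.0109 0.0758] F [-0.0588 -0.5264 -1.2404] op 0.49777961493646694 ff 0.0
xyz [ 0.0007 -0.0001 -0.1742] rot [-0.      0.0002  0.0016] q [-0.0856  0.7871 -0.0685  2.2242  0.3553  0.1402 -1.3572]
```

Still closing (0.36 = 32 mm).

Call:
carry_out:
  plan:
    - {"rot": [0,0,0],"xyz": [0,0,0],"grip": 255}
    - {"rot": [0,0,0],"xyz": [0,0,0],"grip": 255}
    - {"rot": [0,0,0],"xyz": [0,0,0],"grip": 255}
    - {"rot": [0,0,0],"xyz": [0,0,0],"grip": 255}
    - {"rot": [0,0,0],"xyz": [0,0,0],"grip": 255}

```text
clock: 3.37
tool_pos: [0.4455, 0.0109, 0.0758]
eef_rot: [0.939, 0.343, -0.0, 0.0]
contact_force: [0.1, -0.3, -1.9]
opening: 0.351
finger_force: 40.0
```

```bash
python3 -c "
from h import *
plan([.446,.0115,.25])"
```

```text
t 3.3667 tcp [0.4455 0.0109 0.0758] F [ 0.1165 -0.3144 -1.9152] op 0.35094232546114495 ff 39.99063201379613
xyz [ 0.0007 -0.0001 -0.1742] rot [-0.      0.0002  0.0017] q [-0.0857  0.7871 -0.0686  2.2242  0.3553  0.1402 -1.3572]
```

Call:
carry_out:
  plan:
    - {"rot": [0,0,0],"xyz": [0,0,-0.02],"grip": 255}
    - {"rot": [0,0,0],"xyz": [0,0,-0.055],"grip": 255}
    - {"rot": [0,0,0],"xyz": [0,0,-0.095],"grip": 255}
    - {"rot": [0,0,0],"xyz": [0,0,-0.135],"grip": 255}
    - {"rot": [0,0,0],"xyz": [0,0,-0.165],"grip": 255}
    - {"rot": [0,0,0],"xyz": [0,0,-0.175],"grip": 255}
    - {"rot": [0,0,0],"xyz": [0,0,-0.175],"grip": 255}
    - {"rot": [0,0,0],"xyz": [0,0,-0.175],"grip": 255}

```text
clock: 4.03
tool_pos: [0.4451, 0.0106, 0.2507]
eef_rot: [0.939, 0.343, -0.0, 0.0]
contact_force: [0.0, -0.6, -3.5]
opening: 0.35
finger_force: 40.0
```

```bash
python3 -c "
from h import *
plan([.5665,-.09,.25])"
```

```text
t 4.0333 tcp [0.4451 0.0106 0.2507] F [ 0.0145 -0.5874 -3.5248] op 0.3496087786289279 ff 39.99087872725795
xyz [0.0281 0.1552 0.0007] rot [0.0003 0.0003 0.0013] q [ 0.0764  0.4516 -0.2992  2.0642  0.2136  0.6545 -1.2361]
```

Call:
carry_out:
  plan:
    - {"rot": [0,0,0],"xyz": [0.005,0.028,0],"grip": 255}
    - {"rot": [0,0,0],"xyz": [0.012,0.065,0],"grip": 255}
    - {"rot": [0,0,0],"xyz": [0.019,0.103,0],"grip": 255}
    - {"rot": [0,0,0],"xyz": [0.025,0.138,0],"grip": 255}
    - {"rot": [0,0,0],"xyz": [0.028,0.155,0.01],"grip": 255}
    - {"rot": [0,0,0],"xyz": [0.028,0.155,0.02],"grip": 255}
    - {"rot": [0,0,0],"xyz": [0.028,0.155,0.03],"grip": 255}
    - {"rot": [0,0,0],"xyz": [0.028,0.155,0.03],"grip": 255}

```text
clock: 4.7
tool_pos: [0.5633, -0.0884, 0.2168]
eef_rot: [0.939, 0.344, -0.004, -0.002]
contact_force: [-0.2, 0.7, -3.1]
opening: 0.352
finger_force: 40.0
```

```bash
python3 -c "
from h import *
import cv2
plan([.5665,-.09,.198])
cv2.imwrite('pics/side3_raw.png',r.snapshot('side')[:,:,::-1])
a=cv2.imread('pics/side3_raw.png')[100:250,180:330]
cv2.imwrite('pics/side3.png',cv2.resize(a,None,fx=4,fy=4,interpolation=cv2.INTER_CUBIC))"
```

```text
t 4.7 tcp [ 0.5633 -0.0884  0.2168] F [-0.1787  0.6674 -3.1348] op 0.35176144170191376 ff 39.99113229991053
xyz [0.0015 0.0034 0.0188] rot [-0.0067  0.0061  0.0032] q [ 0.242   0.6547 -0.2818  1.7467  0.2407  0.7833 -1.027 ]
```

View pics/side3.png

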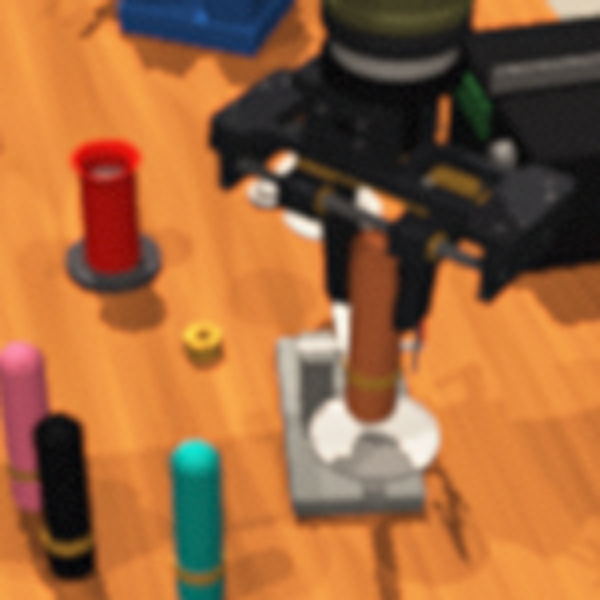

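The foot is at about (372,413), right above the pan centre at (375,436). I'll lower slowly, feeling the force.

Call:
carry_out:
  plan:
    - {"rot": [0,0,0],"xyz": [0,0,0.003],"grip": 255}
    - {"rot": [0,0,0],"xyz": [0,0,0.006],"grip": 255}
    - {"rot": [0,0,0],"xyz": [0,0,0.009],"grip": 255}
    - {"rot": [0,0,0],"xyz": [0,0,0.012],"grip": 255}
    - {"rot": [0,0,0],"xyz": [0,0,0.014],"grip": 255}
    - {"rot": [0,0,0],"xyz": [0,0,0.015],"grip": 255}
    - {"rot": [0,0,0],"xyz": [0,0,0.015],"grip": 255}
    - {"rot": [0,0,0],"xyz": [0,0,0.015],"grip": 255}

```text
clock: 5.42
tool_pos: [0.5668, -0.0896, 0.2059]
eef_rot: [0.939, 0.343, 0.0, 0.0]
contact_force: [0.1, -0.6, -3.2]
opening: 0.348
finger_force: 40.0
```

```bash
python3 -c "
from h import *
print(at('side',(180+372/4-.37,100+412/4-.37),.141))
plan([.5665,-.09,.198])"
```

```text
[ 0.5642026  -0.09086023  0.141     ]
t 5.4167 tcp [ 0.5668 -0.0896  0.2059] F [ 0.0751 -0.6382 -3.2372] op 0.34791971240830216 ff 39.99100327666383
xyz [-0.0005  0.0001  0.0079] rot [ 0.0002 -0.0001  0.0017] q [ 0.2389  0.6695 -0.2752  1.7559  0.2501  0.7504 -1.0346]
```

Call:
carry_out:
  plan:
    - {"rot": [0,0,0],"xyz": [0,0,0.002],"grip": 255}
    - {"rot": [0,0,0],"xyz": [0,0,0.004],"grip": 255}
    - {"rot": [0,0,0],"xyz": [0,0,0.006],"grip": 255}
    - {"rot": [0,0,0],"xyz": [0,0,0.0075],"grip": 255}
    - {"rot": [0,0,0],"xyz": [0,0,0.0085],"grip": 255}
    - {"rot": [0,0,0],"xyz": [0,0,0.009],"grip": 255}
    - {"rot": [0,0,0],"xyz": [0,0,0.009],"grip": 255}
    - {"rot": [0,0,0],"xyz": [0,0,0.009],"grip": 255}

```text
clock: 6.08
tool_pos: [0.5667, -0.0896, 0.1971]
eef_rot: [0.939, 0.343, -0.0, 0.0]
contact_force: [-1.4, -0.7, 0.4]
opening: 0.35
finger_force: 40.0
```

```bash
python3 -c "
from h import *
plan([.5665,-.09,.198])"
```

```text
t 6.0833 tcp [ 0.5667 -0.0896  0.1971] F [-1.4109 -0.7386  0.4039] op 0.34953329753994733 ff 39.99014055727457
xyz [-0.0004  0.0001 -0.0009] rot [0.0001 0.0001 0.0016] q [ 0.2361  0.6812 -0.2709  1.7646  0.2556  0.7303 -1.0397]
```

Contact made (force rose about 3.6 N). Releasing.

Call:
carry_out:
  plan:
    - {"rot": [0,0,0],"xyz": [0,0,0],"grip": 140}
    - {"rot": [0,0,0],"xyz": [0,0,0],"grip": 100}
    - {"rot": [0,0,0],"xyz": [0,0,0],"grip": 60}
    - {"rot": [0,0,0],"xyz": [0,0,0],"grip": 0}
    - {"rot": [0,0,0],"xyz": [0,0,0],"grip": 0}
    - {"rot": [0,0,0],"xyz": [0,0,0],"grip": 0}
    - {"rot": [0,0,0],"xyz": [0,0,0],"grip": 0}
    - {"rot": [0,0,0],"xyz": [0,0,0],"grip": 0}

```text
clock: 6.75
tool_pos: [0.5668, -0.0896, 0.1969]
eef_rot: [0.939, 0.343, -0.0, 0.0]
contact_force: [-0.7, -0.5, -0.3]
opening: 0.937
finger_force: 0.0
```

Call:
carry_out:
  plan:
    - {"rot": [0,0,0],"xyz": [0,0,0],"grip": 0}
    - {"rot": [0,0,0],"xyz": [0,0,0],"grip": 0}
    - {"rot": [0,0,0],"xyz": [0,0,0],"grip": 0}
    - {"rot": [0,0,0],"xyz": [0,0,0],"grip": 0}
    - {"rot": [0,0,0],"xyz": [0,0,0],"grip": 0}
    - {"rot": [0,0,0],"xyz": [0,0,0],"grip": 0}
    - {"rot": [0,0,0],"xyz": [0,0,0],"grip": 0}
    - {"rot": [0,0,0],"xyz": [0,0,0],"grip": 0}

```text
clock: 7.42
tool_pos: [0.5668, -0.0896, 0.1969]
eef_rot: [0.939, 0.343, 0.0, 0.0]
contact_force: [0.1, 0.1, -0.3]
opening: 1.0
finger_force: 0.0
```

```bash
python3 -c "
from h import *
import cv2
plan([.5665,-.09,.198])
cv2.imwrite('pics/side4_raw.png',r.snapshot('side')[:,:,::-1])
a=cv2.imread('pics/side4_raw.png')[100:250,180:330]
cv2.imwrite('pics/side4.png',cv2.resize(a,None,fx=4,fy=4,interpolation=cv2.INTER_CUBIC))"
```

```text
t 7.4167 tcp [ 0.5668 -0.0896  0.1969] F [ 0.1072  0.0545 -0.3189] op 0.9996642210991229 ff 0.0
xyz [-0.0005  0.0001 -0.0011] rot [ 0.     -0.      0.0017] q [ 0.2361  0.6816 -0.2709  1.7646  0.2556  0.7298 -1.0397]
```

View pics/side4.png

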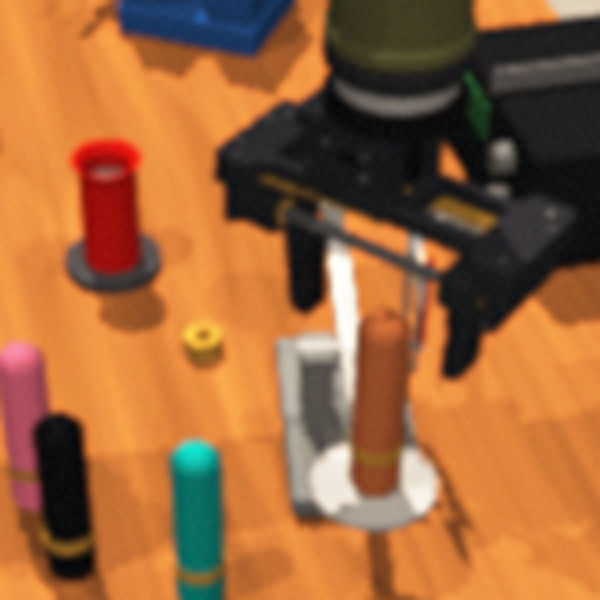

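The pan centre sank from (375,436) to about (374,485) with the cartridge standing on it, so it looks heavier. I'll wait for the beam to settle and measure.

Call:
carry_out:
  plan:
    - {"rot": [0,0,0],"xyz": [0,0,0],"grip": 0}
    - {"rot": [0,0,0],"xyz": [0,0,0],"grip": 0}
    - {"rot": [0,0,0],"xyz": [0,0,0],"grip": 0}
    - {"rot": [0,0,0],"xyz": [0,0,0],"grip": 0}
    - {"rot": [0,0,0],"xyz": [0,0,0],"grip": 0}
    - {"rot": [0,0,0],"xyz": [0,0,0],"grip": 0}
    - {"rot": [0,0,0],"xyz": [0,0,0],"grip": 0}
    - {"rot": [0,0,0],"xyz": [0,0,0],"grip": 0}

```text
clock: 8.13
tool_pos: [0.5668, -0.0896, 0.1969]
eef_rot: [0.939, 0.343, 0.0, 0.0]
contact_force: [0.1, -0.3, -0.9]
opening: 1.002
finger_force: 0.0
```

Call:
carry_out:
  plan:
    - {"rot": [0,0,0],"xyz": [0,0,0],"grip": 0}
    - {"rot": [0,0,0],"xyz": [0,0,0],"grip": 0}
    - {"rot": [0,0,0],"xyz": [0,0,0],"grip": 0}
    - {"rot": [0,0,0],"xyz": [0,0,0],"grip": 0}
    - {"rot": [0,0,0],"xyz": [0,0,0],"grip": 0}
    - {"rot": [0,0,0],"xyz": [0,0,0],"grip": 0}
    - {"rot": [0,0,0],"xyz": [0,0,0],"grip": 0}
    - {"rot": [0,0,0],"xyz": [0,0,0],"grip": 0}

```text
clock: 8.8
tool_pos: [0.5668, -0.0896, 0.1969]
eef_rot: [0.939, 0.343, 0.0, 0.0]
contact_force: [-0.2, 0.6, 1.1]
opening: 1.004
finger_force: 0.0
```

Call:
carry_out:
  plan:
    - {"rot": [0,0,0],"xyz": [0,0,0],"grip": 0}
    - {"rot": [0,0,0],"xyz": [0,0,0],"grip": 0}
    - {"rot": [0,0,0],"xyz": [0,0,0],"grip": 0}
    - {"rot": [0,0,0],"xyz": [0,0,0],"grip": 0}
    - {"rot": [0,0,0],"xyz": [0,0,0],"grip": 0}
    - {"rot": [0,0,0],"xyz": [0,0,0],"grip": 0}
    - {"rot": [0,0,0],"xyz": [0,0,0],"grip": 0}
    - {"rot": [0,0,0],"xyz": [0,0,0],"grip": 0}

```text
clock: 9.47
tool_pos: [0.5668, -0.0896, 0.1969]
eef_rot: [0.939, 0.343, -0.0, 0.0]
contact_force: [0.7, 0.1, -0.9]
opening: 0.999
finger_force: 0.0
```

```bash
python3 -c "
from h import *
import cv2
cv2.imwrite('pics/side5_raw.png',r.snapshot('side')[:,:,::-1])
a=cv2.imread('pics/side5_raw.png')[160:250,230:320]
cv2.imwrite('pics/side5.png',cv2.resize(a,None,fx=6,fy=6,interpolation=cv2.INTER_CUBIC))"
```

```text
(no output)
```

View pics/side5.png

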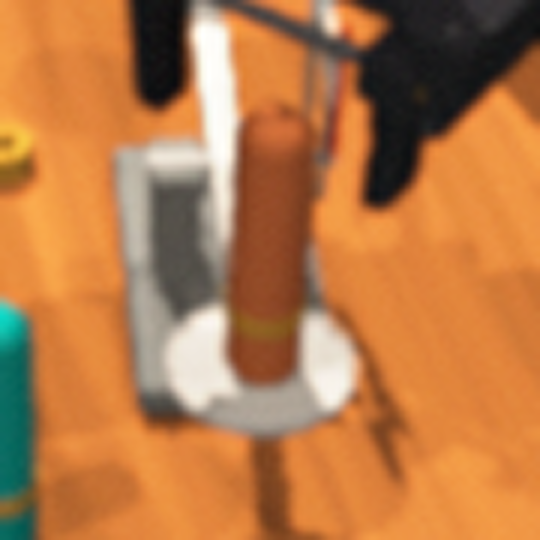

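The pan is now at (262,365) in the crop, about 12 px below its empty position. The cartridge stands on it at band (266,328), top (276,112).

```bash
python3 -c "
from h import *
f=lambda u,v:(230+u/6-.42,160+v/6-.42)
for z in(.122,.105,.088): print(z,at('side',f(262,366),z)[:2])
print('band',at('side',f(266,320),.088+.03)[:2]); print('topax',at('side',f(274,130),.088+.122)[:2])
plan([.5668,-.0896,.164])"
```

```text
0.122 [ 0.55493125 -0.13049152]
0.105 [ 0.56051626 -0.11405976]
0.088 [ 0.56610126 -0.09762799]
band [ 0.56505784 -0.10219402]
topax [ 0.5655952  -0.09654634]
t 9.5167 tcp [ 0.5668 -0.0896  0.1969] F [-0.7496 -0.2497 -1.0237] op 1.0040224046028592 ff 0.0
xyz [0.     0.     0.0329] rot [0.0001 0.0001 0.0017] q [ 0.2361  0.6815 -0.2709  1.7646  0.2557  0.7299 -1.0397]
```

The pan is at the lower stop (z≈0.085), so the cartridge is heavier and goes in the red sleeve. Regrasping.

Call:
carry_out:
  plan:
    - {"rot": [0,0,0],"xyz": [-0.001,0.001,0.01],"grip": 0}
    - {"rot": [0,0,0],"xyz": [-0.001,0.001,0.02],"grip": 0}
    - {"rot": [0,0,0],"xyz": [-0.001,0.001,0.029],"grip": 0}
    - {"rot": [0,0,0],"xyz": [-0.001,0.001,0.033],"grip": 60}
    - {"rot": [0,0,0],"xyz": [-0.001,0.001,0.033],"grip": 120}
    - {"rot": [0,0,0],"xyz": [-0.001,0.001,0.033],"grip": 255}
    - {"rot": [0,0,0],"xyz": [-0.001,0.001,0.033],"grip": 255}
    - {"rot": [0,0,0],"xyz": [-0.001,0.001,0.033],"grip": 255}

```text
clock: 10.18
tool_pos: [0.567, -0.091, 0.1642]
eef_rot: [0.939, 0.343, 0.0, 0.0]
contact_force: [-0.5, 0.6, 0.3]
opening: 0.648
finger_force: 0.0
```

Call:
carry_out:
  plan:
    - {"rot": [0,0,0],"xyz": [0,0,0],"grip": 255}
    - {"rot": [0,0,0],"xyz": [0,0,0],"grip": 255}
    - {"rot": [0,0,0],"xyz": [0,0,0],"grip": 255}
    - {"rot": [0,0,0],"xyz": [0,0,0],"grip": 255}
    - {"rot": [0,0,0],"xyz": [0,0,0],"grip": 255}
    - {"rot": [0,0,0],"xyz": [0,0,0],"grip": 255}

```text
clock: 10.68
tool_pos: [0.5669, -0.0912, 0.1639]
eef_rot: [0.939, 0.343, 0.0, 0.0]
contact_force: [0.6, -0.1, -0.1]
opening: 0.352
finger_force: 39.9
```

```bash
python3 -c "
from h import *
plan([.4645,.2707,.26])"
```

```text
t 10.6833 tcp [ 0.5669 -0.0912  0.1639] F [ 0.5952 -0.0913 -0.1015] op 0.35204339388530764 ff 39.900517863279674
xyz [ 0.1547 -0.3427 -0.0962] rot [ 0.0005 -0.0002  0.0016] q [ 0.2275  0.7275 -0.2532  1.7925  0.2771  0.6558 -1.0561]
```

Call:
carry_out:
  plan:
    - {"rot": [0,0,0],"xyz": [0,0,-0.01],"grip": 255}
    - {"rot": [0,0,0],"xyz": [0,0,-0.03],"grip": 255}
    - {"rot": [0,0,0],"xyz": [0,0,-0.06],"grip": 255}
    - {"rot": [0,0,0],"xyz": [0,0,-0.09],"grip": 255}
    - {"rot": [0,0,0],"xyz": [0,0,-0.11],"grip": 255}
    - {"rot": [0,0,0],"xyz": [0.012,-0.027,-0.115],"grip": 255}
    - {"rot": [0,0,0],"xyz": [0.028,-0.062,-0.115],"grip": 255}
    - {"rot": [0,0,0],"xyz": [0.044,-0.098,-0.115],"grip": 255}

```text
clock: 11.35
tool_pos: [0.5368, 0.0123, 0.2798]
eef_rot: [0.94, 0.341, 0.0, 0.0]
contact_force: [0.3, 1.9, -3.0]
opening: 0.353
finger_force: 39.9
```

Call:
carry_out:
  plan:
    - {"rot": [0,0,0],"xyz": [0.016,-0.035,0],"grip": 255}
    - {"rot": [0,0,0],"xyz": [0.032,-0.07,0],"grip": 255}
    - {"rot": [0,0,0],"xyz": [0.048,-0.106,0],"grip": 255}
    - {"rot": [0,0,0],"xyz": [0.064,-0.142,0],"grip": 255}
    - {"rot": [0,0,0],"xyz": [0.08,-0.178,0],"grip": 255}
    - {"rot": [0,0,0],"xyz": [0.095,-0.21,0.01],"grip": 255}
    - {"rot": [0,0,0],"xyz": [0.105,-0.234,0.02],"grip": 255}
    - {"rot": [0,0,0],"xyz": [0.11,-0.244,0.03],"grip": 255}

```text
clock: 12.02
tool_pos: [0.4615, 0.275, 0.2491]
eef_rot: [0.938, 0.346, 0.0, -0.002]
contact_force: [-0.1, 0.1, -2.9]
opening: 0.352
finger_force: 39.9
```

Call:
carry_out:
  plan:
    - {"rot": [0,0,0],"xyz": [0,0,0.02],"grip": 255}
    - {"rot": [0,0,0],"xyz": [0,0,0.04],"grip": 255}
    - {"rot": [0,0,0],"xyz": [0,0,0.045],"grip": 255}
    - {"rot": [0,0,0],"xyz": [0,0,0.045],"grip": 255}
    - {"rot": [0,0,0],"xyz": [0,0,0.045],"grip": 255}

```text
clock: 12.43
tool_pos: [0.4646, 0.2691, 0.2042]
eef_rot: [0.94, 0.342, -0.0, 0.0]
contact_force: [0.5, 0.5, -2.8]
opening: 0.347
finger_force: 39.9
```

```bash
python3 -c "
from h import *
import cv2
plan([.4645,.2707,.19])
cv2.imwrite('pics/side6_raw.png',r.snapshot('side')[:,:,::-1])
a=cv2.imread('pics/side6_raw.png')[85:185,160:260]
cv2.imwrite('pics/side6.png',cv2.resize(a,None,fx=6,fy=6,interpolation=cv2.INTER_CUBIC))"
```

```text
t 12.4333 tcp [0.4646 0.2691 0.2042] F [ 0.4529  0.5005 -2.7893] op 0.3470114662714438 ff 39.901018256077805
xyz [ 0.0009 -0.0013  0.0142] rot [0.0004 0.0002 0.0005] q [-0.4495  0.6279 -0.263   1.8666  0.2464  0.6787 -1.7296]
```

View pics/side6.png

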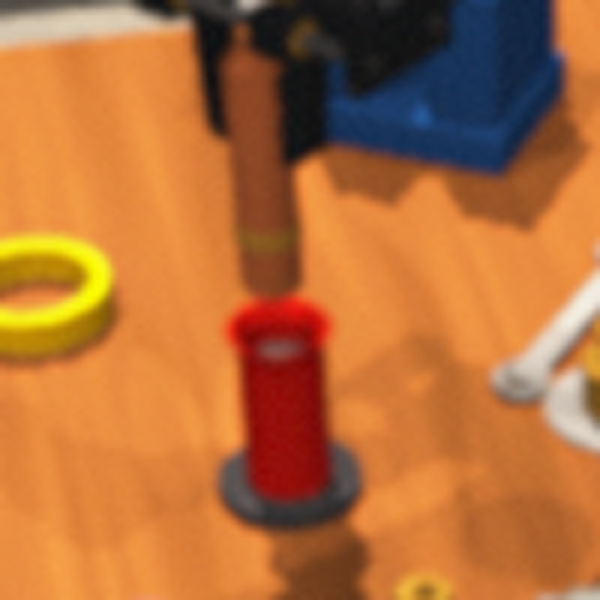

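The foot is at (271,287) and the red mouth centre at about (279.5,323). Computing the offset.

```bash
python3 -c "
from h import *
f=lambda u,v:(160+u/6-.42,85+v/6-.42)
print('mouth',at('side',f(279.5,323),.1)); print('foot front edge',at('side',f(271,297),.128),'foot ctr',at('side',f(271,286),.128))
print('band',at('side',f(268.5,234),.158))
c=r.camera_params('side');q=R.from_quat(c['attitude']).inv()
for p in [(.4645,.2707,.1),(.4645,.2707,.128),(.4645,.2547,.128),(.4645,.2707,0),(.4645,.2707,.158)]:
    v=q.apply(np.array(p)-c['position']); u=np.array([c['cx']+c['fx']*v[0]/v[2],c['cy']+c['fy']*v[1]/v[2]]); print(p,(u+.42-[160,85])*6)
"
```

```text
mouth [0.46565087 0.27448422 0.1       ]
foot front edge [0.46003502 0.25562206 0.128     ] foot ctr [0.46164393 0.26529124 0.128     ]
band [0.46216673 0.26410101 0.158     ]
(0.4645, 0.2707, 0.1) [278.48296758 327.42107445]
(0.4645, 0.2707, 0.128) [274.94927633 279.39969919]
(0.4645, 0.2547, 0.128) [280.41189967 296.84372793]
(0.4645, 0.2707, 0) [290.3010258  488.02350669]
(0.4645, 0.2707, 0.158) [271.04483397 226.33997255]
```

Call:
carry_out:
  plan:
    - {"rot": [0,0,0],"xyz": [0.005,-0.0015,0.005],"grip": 255}
    - {"rot": [0,0,0],"xyz": [0.005,-0.0015,0.011],"grip": 255}
    - {"rot": [0,0,0],"xyz": [0.005,-0.0015,0.017],"grip": 255}
    - {"rot": [0,0,0],"xyz": [0.005,-0.0015,0.022],"grip": 255}
    - {"rot": [0,0,0],"xyz": [0.005,-0.0015,0.026],"grip": 255}
    - {"rot": [0,0,0],"xyz": [0.005,-0.0015,0.028],"grip": 255}
    - {"rot": [0,0,0],"xyz": [0.005,-0.0015,0.03],"grip": 255}
    - {"rot": [0,0,0],"xyz": [0.005,-0.0015,0.03],"grip": 255}

```text
clock: 13.15
tool_pos: [0.4669, 0.274, 0.1734]
eef_rot: [0.939, 0.343, -0.0, 0.0]
contact_force: [-0.1, -1.1, -3.8]
opening: 0.348
finger_force: 39.9
```

```bash
python3 -c "
from h import *
plan([.4645,.2707,.19])
print(r.get_state()['moment'])"
```

```text
t 13.15 tcp [0.4669 0.274  0.1734] F [-0.1083 -1.1333 -3.7913] op 0.3478777280964625 ff 39.901079401570314
xyz [-0.004   0.001  -0.0166] rot [0.     0.0007 0.0017] q [-0.4676  0.6783 -0.2445  1.8819  0.267   0.6137 -1.7505]
[ 0.017  -0.0477  0.0283]
```

Call:
carry_out:
  plan:
    - {"rot": [0,0,0],"xyz": [0,0,0.0015],"grip": 255}
    - {"rot": [0,0,0],"xyz": [0,0,0.003],"grip": 255}
    - {"rot": [0,0,0],"xyz": [0,0,0.0045],"grip": 255}
    - {"rot": [0,0,0],"xyz": [0,0,0.006],"grip": 255}
    - {"rot": [0,0,0],"xyz": [0,0,0.0075],"grip": 255}
    - {"rot": [0,0,0],"xyz": [0,0,0.009],"grip": 255}
    - {"rot": [0,0,0],"xyz": [0,0,0.009],"grip": 255}
    - {"rot": [0,0,0],"xyz": [0,0,0.009],"grip": 255}

```text
clock: 13.82
tool_pos: [0.467, 0.2741, 0.1647]
eef_rot: [0.939, 0.343, -0.0, 0.0]
contact_force: [0.6, -0.2, -3.6]
opening: 0.352
finger_force: 39.9
```

```bash
python3 -c "
from h import *
import cv2
plan([.4645,.2707,.19])
print(r.get_state()['moment'])
cv2.imwrite('pics/side7_raw.png',r.snapshot('side')[:,:,::-1])
a=cv2.imread('pics/side7_raw.png')[110:180,180:240]
cv2.imwrite('pics/side7.png',cv2.resize(a,None,fx=8,fy=8,interpolation=cv2.INTER_CUBIC))"
```

```text
t 13.8167 tcp [0.467  0.2741 0.1647] F [ 0.6131 -0.2495 -3.6262] op 0.35198131477305244 ff 39.90094898848838
xyz [-0.0041  0.001  -0.0253] rot [0.0001 0.0003 0.0018] q [-0.4715  0.6915 -0.2385  1.889   0.2733  0.5927 -1.7561]
[-0.0091 -0.0181 -0.0199]
```

View pics/side7.png

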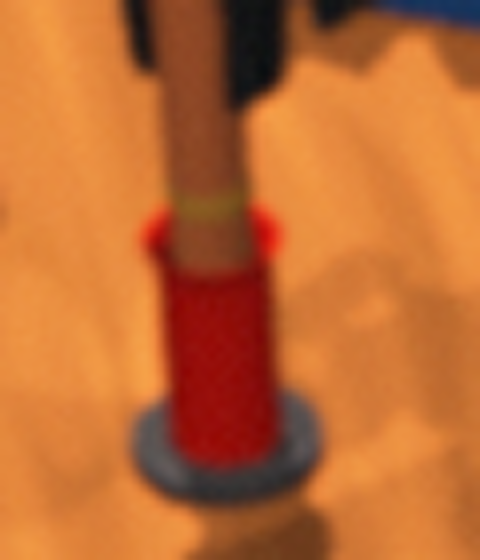

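The cartridge is centred in the red mouth (cartridge 172–250 px, rim 140–286 px) with no side force. Going down until the plug is felt (its stop is at least 9 mm further).

Call:
carry_out:
  plan:
    - {"rot": [0,0,0],"xyz": [0,0,0.001],"grip": 255}
    - {"rot": [0,0,0],"xyz": [0,0,0.002],"grip": 255}
    - {"rot": [0,0,0],"xyz": [0,0,0.003],"grip": 255}
    - {"rot": [0,0,0],"xyz": [0,0,0.004],"grip": 255}
    - {"rot": [0,0,0],"xyz": [0,0,0.005],"grip": 255}
    - {"rot": [0,0,0],"xyz": [0,0,0.006],"grip": 255}
    - {"rot": [0,0,0],"xyz": [0,0,0.007],"grip": 255}
    - {"rot": [0,0,0],"xyz": [0,0,0.007],"grip": 255}

```text
clock: 14.53
tool_pos: [0.4669, 0.2741, 0.1576]
eef_rot: [0.939, 0.343, -0.0, 0.0]
contact_force: [0.3, -0.3, -3.3]
opening: 0.35
finger_force: 39.9
```

Call:
carry_out:
  plan:
    - {"rot": [0,0,0],"xyz": [0,0,0.001],"grip": 255}
    - {"rot": [0,0,0],"xyz": [0,0,0.002],"grip": 255}
    - {"rot": [0,0,0],"xyz": [0,0,0.003],"grip": 255}
    - {"rot": [0,0,0],"xyz": [0,0,0.004],"grip": 255}
    - {"rot": [0,0,0],"xyz": [0,0,0.005],"grip": 255}
    - {"rot": [0,0,0],"xyz": [0,0,0.006],"grip": 255}
    - {"rot": [0,0,0],"xyz": [0,0,0.007],"grip": 255}
    - {"rot": [0,0,0],"xyz": [0,0,0.007],"grip": 255}

```text
clock: 15.2
tool_pos: [0.4672, 0.2742, 0.1509]
eef_rot: [0.939, 0.343, 0.0, -0.0]
contact_force: [-0.3, 0.5, 1.5]
opening: 0.352
finger_force: 39.9
```

The plug is reached (drag about 5 N). The stop lies between TCP z 0.138 and 0.1486, so I take fine steps.

Call:
carry_out:
  plan:
    - {"rot": [0,0,0],"xyz": [0,0,0.001],"grip": 255}
    - {"rot": [0,0,0],"xyz": [0,0,0.002],"grip": 255}
    - {"rot": [0,0,0],"xyz": [0,0,0.0025],"grip": 255}
    - {"rot": [0,0,0],"xyz": [0,0,0.0025],"grip": 255}

```text
clock: 15.53
tool_pos: [0.4671, 0.2742, 0.1483]
eef_rot: [0.939, 0.343, 0.0, -0.0]
contact_force: [-1.6, 0.3, 1.0]
opening: 0.352
finger_force: 39.9
```

Call:
carry_out:
  plan:
    - {"rot": [0,0,0],"xyz": [0,0,0.0005],"grip": 255}
    - {"rot": [0,0,0],"xyz": [0,0,0.0008],"grip": 255}
    - {"rot": [0,0,0],"xyz": [0,0,0.0008],"grip": 255}

```text
clock: 15.78
tool_pos: [0.4671, 0.2742, 0.1475]
eef_rot: [0.939, 0.343, 0.0, -0.0]
contact_force: [-0.1, 0.2, 1.9]
opening: 0.351
finger_force: 39.9
```

Call:
carry_out:
  plan:
    - {"rot": [0,0,0],"xyz": [0,0,0.0005],"grip": 255}
    - {"rot": [0,0,0],"xyz": [0,0,0.001],"grip": 255}
    - {"rot": [0,0,0],"xyz": [0,0,0.001],"grip": 255}

```text
clock: 16.03
tool_pos: [0.4671, 0.2742, 0.1465]
eef_rot: [0.939, 0.343, 0.0, 0.0]
contact_force: [-0.0, -0.1, 1.6]
opening: 0.357
finger_force: 39.9
```

```bash
python3 -c "
from h import *
plan([.4645,.2707,.19])"
```

```text
t 16.0333 tcp [0.4671 0.2742 0.1465] F [-0.0475 -0.088   1.6007] op 0.35668567306604043 ff 39.90161124173028
xyz [-0.0043  0.001  -0.0435] rot [ 0.0001 -0.0001  0.0017] q [-0.4801  0.7199 -0.2253  1.9028  0.2859  0.5497 -1.7672]
```

Call:
carry_out:
  plan:
    - {"rot": [0,0,0],"xyz": [0,0,0.0005],"grip": 255}
    - {"rot": [0,0,0],"xyz": [0,0,0.001],"grip": 255}
    - {"rot": [0,0,0],"xyz": [0,0,0.001],"grip": 255}

```text
clock: 16.28
tool_pos: [0.4671, 0.2742, 0.1455]
eef_rot: [0.939, 0.343, 0.0, 0.0]
contact_force: [0.1, 0.4, 1.5]
opening: 0.35
finger_force: 39.9
```

Call:
carry_out:
  plan:
    - {"rot": [0,0,0],"xyz": [0,0,0.0005],"grip": 255}
    - {"rot": [0,0,0],"xyz": [0,0,0.001],"grip": 255}
    - {"rot": [0,0,0],"xyz": [0,0,0.001],"grip": 255}

```text
clock: 16.53
tool_pos: [0.4672, 0.2743, 0.1448]
eef_rot: [0.939, 0.343, 0.0, 0.0]
contact_force: [-0.0, -0.6, 4.2]
opening: 0.356
finger_force: 39.9
```

The stop is starting to press back, so the steps get smaller.

Call:
carry_out:
  plan:
    - {"rot": [0,0,0],"xyz": [0,0,0.0002],"grip": 255}
    - {"rot": [0,0,0],"xyz": [0,0,0.0004],"grip": 255}
    - {"rot": [0,0,0],"xyz": [0,0,0.0004],"grip": 255}

```text
clock: 16.78
tool_pos: [0.4672, 0.2743, 0.1446]
eef_rot: [0.939, 0.343, 0.0, 0.0]
contact_force: [0.0, -0.9, 6.8]
opening: 0.353
finger_force: 39.9
```

Call:
carry_out:
  plan:
    - {"rot": [0,0,0],"xyz": [0,0,0.0003],"grip": 255}
    - {"rot": [0,0,0],"xyz": [0,0,0.0006],"grip": 255}
    - {"rot": [0,0,0],"xyz": [0,0,0.0006],"grip": 255}

```text
clock: 17.03
tool_pos: [0.4673, 0.2743, 0.1443]
eef_rot: [0.939, 0.343, 0.0, -0.0]
contact_force: [-0.7, -1.3, 8.3]
opening: 0.354
finger_force: 39.9
```

Call:
carry_out:
  plan:
    - {"rot": [0,0,0],"xyz": [0,0,0.0003],"grip": 255}
    - {"rot": [0,0,0],"xyz": [0,0,0.0005],"grip": 255}
    - {"rot": [0,0,0],"xyz": [0,0,0.0005],"grip": 255}

```text
clock: 17.28
tool_pos: [0.4673, 0.2744, 0.144]
eef_rot: [0.939, 0.343, 0.001, 0.0]
contact_force: [-1.5, -1.8, 11.8]
opening: 0.356
finger_force: 39.9
```

Call:
carry_out:
  plan:
    - {"rot": [0,0,0],"xyz": [0,0,0],"grip": 255}

```text
clock: 17.37
tool_pos: [0.4673, 0.2743, 0.144]
eef_rot: [0.939, 0.343, 0.001, 0.0]
contact_force: [-2.0, -1.0, 11.3]
opening: 0.354
finger_force: 39.9
```

Call:
carry_out:
  plan:
    - {"rot": [0,0,0],"xyz": [0,0,0.0002],"grip": 255}
    - {"rot": [0,0,0],"xyz": [0,0,0.0002],"grip": 255}
    - {"rot": [0,0,0],"xyz": [0,0,0.0002],"grip": 255}
    - {"rot": [0,0,0],"xyz": [0,0,0.0002],"grip": 255}
    - {"rot": [0,0,0],"xyz": [0,0,0.0002],"grip": 255}
    - {"rot": [0,0,0],"xyz": [0,0,0.0002],"grip": 255}
    - {"rot": [0,0,0],"xyz": [0,0,0.0002],"grip": 255}
    - {"rot": [0,0,0],"xyz": [0,0,0.0002],"grip": 255}

```text
clock: 18.03
tool_pos: [0.4673, 0.2744, 0.144]
eef_rot: [0.939, 0.343, 0.001, -0.0]
contact_force: [-1.3, -1.1, 12.2]
opening: 0.352
finger_force: 39.9
```

The 15–16 N push was held for 0.67 s. Relaxing slightly, then releasing and rising.

Call:
carry_out:
  plan:
    - {"rot": [0,0,0],"xyz": [0,0,-0.001],"grip": 255}
    - {"rot": [0,0,0],"xyz": [0,0,-0.001],"grip": 140}
    - {"rot": [0,0,0],"xyz": [0,0,-0.001],"grip": 80}
    - {"rot": [0,0,0],"xyz": [0,0,-0.001],"grip": 0}
    - {"rot": [0,0,0],"xyz": [0,0,-0.001],"grip": 0}
    - {"rot": [0,0,0],"xyz": [0,0,-0.001],"grip": 0}
    - {"rot": [0,0,0],"xyz": [0,0,-0.001],"grip": 0}
    - {"rot": [0,0,0],"xyz": [0,0,-0.001],"grip": 0}

```text
clock: 18.7
tool_pos: [0.467, 0.2741, 0.1437]
eef_rot: [0.939, 0.343, -0.0, 0.0]
contact_force: [0.7, -0.3, -0.5]
opening: 0.856
finger_force: 0.0
```

Call:
carry_out:
  plan:
    - {"rot": [0,0,0],"xyz": [0,0,0],"grip": 0}
    - {"rot": [0,0,0],"xyz": [0,0,-0.015],"grip": 0}
    - {"rot": [0,0,0],"xyz": [0,0,-0.04],"grip": 0}
    - {"rot": [0,0,0],"xyz": [0,0,-0.075],"grip": 0}
    - {"rot": [0,0,0],"xyz": [0,0,-0.11],"grip": 0}
    - {"rot": [0,0,0],"xyz": [0,0,-0.13],"grip": 0}
    - {"rot": [0,0,0],"xyz": [0,0,-0.14],"grip": 0}
    - {"rot": [0,0,0],"xyz": [0,0,-0.14],"grip": 0}

```text
clock: 19.37
tool_pos: [0.468, 0.2749, 0.2858]
eef_rot: [0.939, 0.343, 0.002, -0.0]
contact_force: [0.1, 0.4, 0.1]
opening: 1.0
finger_force: 0.0
```

```bash
python3 -c "
from h import *
import cv2
plan([.4645,.2707,.19])
im=r.snapshot('side'); hsv=cv2.cvtColor(im,cv2.COLOR_RGB2HSV)
c=im[110:175,180:240].astype(int)
# row by row: cartridge span (copper: darker than bench) between rim
for y in range(112,150,4):
    print(y,' '.join('%02x%02x%02x'%tuple(im[y,x]) for x in range(196,218)))
"
```

```text
t 19.3667 tcp [0.468  0.2749 0.2858] F [0.1307 0.3776 0.0998] op 0.9996745168406543 ff 0.0
xyz [-0.0058  0.0009  0.0958] rot [ 0.0006 -0.0043  0.0015] q [-0.4283  0.5277 -0.3005  1.7558  0.1949  0.8828 -1.6851]
112 d27836 d17935 cd7535 c56d33 ca6c36 da743b e3793e e67a3f e2783d d9723a cf6b37 c26432 b96030 c46a32 dd7e37 eb8e3e ea8b40 ce7433 b0602d 9b5425 9c5628 9b5425
116 d57b38 d47a38 c97333 af5f2c 8d4925 854123 8b4524 8d4625 8c4623 8c4625 884424 804021 7d3f22 964d26 cd7232 ed8f3f ef9341 ed9242 e6853c cc7436 ac5e2a a45b28
120 d77b37 d57a37 cf7532 ba662d 934c25 864423 8b4627 8b4624 8d4623 8b4424 884525 814022 7a3d22 8b4622 c26830 ed8d3e f19843 ef9741 ee9543 eb9140 e78c3e e5883e
124 d87c36 d87c37 d47734 c36d30 a25528 8a4424 864323 8a4523 8d4623 8d4827 894322 834022 7c3d21 7c3c1e 9f5329 d07435 ec8f42 ef9542 ef9644 ef9743 ed9240 eb9042
128 db7f39 d97d36 d97c36 d17634 b25e2b 8f4925 864223 894423 8c4524 8c4624 8b4626 854124 7e4021 7d3e21 974d25 c66b33 e5833d e8893e eb8e41 ec8e3f ee9543 ef9645
132 df8239 dd7f37 de823a d97d36 bf6c32 954f27 834122 884225 8c4525 8b4624 8a4525 834221 7c3c1f 793c22 8e4926 be6731 e17f39 e7873e e78940 e88b41 e98c40 eb9040
136 e1853a e28238 e67836 e4632b d04c21 ab411f 8d4122 844220 884422 8a4524 874223 864525 7e3e1f 783b20 82371c b23c1e da461f e85827 e87436 e7833b e88a3f e88b3f
140 e87d38 eb602c e2361a b8160c 94220d 8a431c 8b571f 8b5823 895221 895021 884f25 834c21 7f4f1f 7e501e 764d19 7d3f18 9e220b cd1d10 e8411f ea6931 e8833b e88d41
144 e78b41 e7883e e17d37 c45928 9f2a14 8c1209 891a10 892111 8b2412 8a2814 882513 8c2512 8f2112 86180d 7e140e 720b07 731209 8b2f14 b85b26 dc7e37 e78a40 e88b40
148 eb9041 ef9543 ee9241 d6712f a33c1a 8a140d 8d0e0a 8e0906 8f0d08 90100b 8c0c0b 8c0d09 8c0d09 890c07 860c06 830909 7d0c0a 852812 af5525 d67735 e2843b e68940
```

The pixel rows show the cartridge upright and centred in the red sleeve, with its band just above the rim, and the gripper well clear. Handing in.

```bash
python3 -c "
from h import *
print(r.finish_job())"
```

```text
the job is handed in; nothing more can be done
None
```

The cartridge was heavier than the reference, since the pan sank to its lower stop, so I seated it in the red sleeve with a push of about 15.5 N held for 0.67 s, left it standing there and handed the job in; no verdict came back, and I viewed 11 pictures, one over the limit of 10.

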